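# Index the spice carousel and load it

## Robot

A 6-joint arm with a two-finger parallel gripper is mounted at the origin on a cart in front of the work surface, level with it; the furniture and walls round the work are solid. World frame = base frame: x ahead of the robot, y to its left, z up, the work surface at z = 0. Lengths are in m, angles in degrees, forces in N, time in s.
With the tool pointing down it reaches from about 0.375 to 0.9 m from the base axis. Payload 3.1 kg.
Tool frame: the origin (TCP) lies on the centre line of the jaws, within the pads' length; the fingertips stand 25 mm ahead of it and the grasp point (between the pads) lies 6 mm ahead of it; z points along the fingers, y is the line along which they close (so a half turn about z gives the same grasp; the last joint's range is limited). The gripper opens to 87 mm and grips with 3 to 60 N. Pads are 19 mm wide; open, the fingers measure 117 mm over their backs; the gripper's body (75 mm by 190 mm) begins 51 mm behind the grasp point.
Start: joints at [-82.592, 30.224, 82.088, -0, 67.689, -10.227], TCP at [0.189, -0.596, 0.248] pointing down, gripper open.
Joint ranges: [-176.69, 176.69], [-43.24, 126.21], [12.49, 139.97], [-82, 262], [0, 151.66], [-163.58, 163.58]. Speed limits (degrees/s): [159.86, 159.86, 180, 180, 180, 180].

## Interface

Orientations are given as a 3x3 rotation matrix whose columns are the frame's x, y, z axes.
In Python, from rig import * gives the robot as it stands.
- The arm moves only by the tool step_arm, never from a script. Its argument "steps" is a list of rows, each a list of 7 numbers: the shift along the tool's x, y, z normalised to -1 to 1, where 1 is 0.3 m, then the turn, a rotation vector about the tool's x, y, z normalised to -1 to 1, where 1 is 45 degrees, then the gripper's target within -1 to 1 (shut at 1, half-way at 0, fully open at -1). A call has 1 to 8 rows; each row is the pose to reach, as a shift and turn from the pose commanded when the call began, along the tool's axes at that moment; what a row does not reach only later rows make up. A row lasts 1/12 s, in which the tool goes at most 41.7 mm and 7.16 degrees, less where a joint would pass 70% of its speed; a pose out of reach is approached as far as the arm can. A call with a number of a shift or a turn outside -1 to 1 is refused whole. A call with a gripper value outside its range is refused whole. The fingers move at their own pace and stop on an object; the grip force is fixed at half the most. Time passes only in rows, so rows that repeat a pose let the fingers close. It gives the time, the measured TCP pose, the force, the opening and the grip force at its end, in the units of the state.
- read_state(): the state, without advancing time (a new reading comes with each control period).
- capture(name): name is "side" or "top"; returns a dict with "image" (400x640x3 uint8, red, green, blue), "vertical_fov" (degrees; the focal length in pixels is half the picture's height over the tangent of half this angle, whatever the lens; pixels are square), "cx", "cy" (the principal point, pixels), "k1" (the pictures are not rectified: a ray, as slopes to the right and down, at radius r is drawn at 1 + k1 r^2 times it, then the intrinsics apply), "world_from_camera" (4x4, takes a point from camera to world coordinates). Camera axes: x right, y down, z forward; pixel columns grow to the right and rows downward; lengths in m; the calibration is good to about 2 mm. A picture is of the moment at which its call begins. There is no depth.
- hand_in(): hands the job in; it is judged then, once.
The state is a dict: "time_s": time; "joint_positions": joint angles; "qvel": joint speeds; "tau": joint torques, N m; "position": TCP position; "tcp_rot": TCP orientation; "force": force on the tool from outside, world axes, zero at the start; "moment": the same for the moment, N m; "opening": opening from 0.0 (shut) to 1.0 (fully open); "grasp_force": force on a finger pad.
Only numpy, scipy, OpenCV 4.12 (cv2) and the standard library are available. Lean on these libraries where they do the work, as an engineer would, in place of code of your own. Each camera call takes 0.05 s, during which the arm holds its last target. There are 200 camera calls.

## Task

Turn the spice carousel counterclockwise (seen from above) until its spoke comes up against the stop post, and hold it lightly pressed home there for about a second, with a push at the knob of about 10 N (a push over 15 N is too hard). Then gently stand the loose spice jar from the worktop upright in the carousel's empty cup, without turning the carousel away again, and leave the other things on the worktop where they are.

Things in the scene. Friction and masses are not known exactly. Their poses are not given: they have to be found in the camera images.
- axis (a point): Point on the carousel's upright turning axis, level with the top face of the turntable (28 mm above the worktop). The carousel is a round light-wood turntable, 240 mm across and 13 mm thick (underside 15 mm up), on a fixed dark steel base 224 mm across. It turns freely with a little friction (about 0.05 to 0.1 N m, so it takes under 1 N at the knob), stays where it is left, and rebounds if run fast into its stop. It can turn only counterclockwise from above to reach its stop.
- turntable: The turning part of the carousel, with spoke, knob, three wooden cups and two spice jars fixed in two of the cups. Origin on the axis at worktop level, z up along the axis. In its frame (mm): empty cup at (-72, 0), filled cups at (36, -62) and (36, 62), spoke along the direction 120 degrees from its x axis. The two fixed jars are 41 to 44 mm across and their tops stand 133 mm above the worktop.
- knob (a point): Point on the centre line of the upright steel knob at the outer end of the spoke, 60 mm above the worktop, 150 mm from the axis. The knob is round, its foot 18 mm and its top 77 mm above the worktop, 16 mm across below 45 mm and 20 mm across from 55 to 72 mm height. It is the place to push. At the start it is 0.5 to 1.0 rad clockwise from its home place, on the left or far left side of the carousel.
- spoke_side (a point): Point on the counterclockwise side of the steel spoke (a level round bar 12 mm thick, its centre 24.5 mm above the worktop, reaching from the turntable's edge out to the knob), 132 mm from the axis: the point that meets the stop post.
- carousel_base: The fixed base of the carousel, with a stout steel stop post, the carousel's index. Origin on the axis at worktop level, z up; its front (-x) faces roughly to the robot. The post is upright, 12 mm thick, its top 51 mm above the worktop, and stands 132 mm from the axis on an ear of the base beside the turntable. It is clamped in a short slot, anew each time: see stop_mark. Both post and spoke are hard; press force is best built up slowly.
- stop_mark (a point): Middle of the range of places where the spoke can meet the stop post, 24.5 mm above the worktop, 132 mm from the axis, fixed on the base. The post is clamped anywhere within 5 mm to either side of its middle place along the direction of turning (not measured), so the spoke's side ends up to 5 mm short of this point or past it: the stop has to be felt.
- cup_floor (a point): Centre of the floor of the carousel's empty cup, 28 mm above the worktop (level with the turntable's top face), 72 mm from the axis. The cup is a wooden ring, 50 mm wide inside, 58 mm outside, 22 mm high. With the carousel home it is on the robot's side.
- jar_center (a point): Centre, half-way up, of the loose spice jar to be loaded: 96 mm high, about 42 mm across, a clear glass jar with a yellow-brown cap (cap 41 mm across, the top 20 mm), about 0.11 kg. It stands upright on the worktop to the right of the carousel. Z is up. Standing in the cup, its centre lies 48 mm above the cup's floor.
- onion: A red onion, 64x67x71 mm, to the right of the carousel; leave alone. Origin under its centre.
- lemon: A lemon, 73x53x53 mm, to the right of the carousel; leave alone. Origin under its centre.
- tomato: A tomato, 69x69x71 mm, front left; leave alone. Origin under its centre.
- tin: A flat tin, 63x105x25 mm, at the left; leave alone. Origin under its centre.
- candle: A candle in a glass, 76x76x90 mm, at the left; leave alone. Origin under its centre.
- bottle: A dropper bottle, 34x34x102 mm, at the back right; leave alone. Origin under its centre.
Mind the look-alikes: they are no part of the job. What is shaped like the part that bears jar_center but green or pink is not meant.

How it is judged:
By the outcome, as a careful person would: the job done as asked, in the order asked, and still so for the second after the job is handed in, with the robot touching nothing.
It also fails if it takes over 72 s, if anything falls off the work surface, if the arm or the gripper's body presses on something with over 40 N, if the wrist force passes 120 N, or if a joint passes its speed limit or range.

## Working session

There is one attempt and no reset: what is moved stays moved. The work goes in short steps, Python scripts to look and compute and a tool call to move; the robot and the scene stay as the last step left them, time stands still between calls to the robot, and variables do not carry over. Pictures are saved under pics/ and viewed, at most 10 in all, crops included, and the job is handed in when it is done.

Besides the shell and the picture viewer there is one more tool, called as name(argument=value, ...) on one line, values as JSON. step_arm: Moves the arm, as the interface text tells. Scaled input: -1 to 1 covers 0.3 m each way for a shift and 45 degrees each way for a turn. Its arguments: {"type":"object","properties":{"steps":{"type":"array"}},"required":["steps"]}

```bash
mkdir -p pics
cat > h.py <<'E'
import numpy as np,cv2
from rig import *
def snap(cam,fn=None,crop=None,scale=1):
    c=capture(cam); im=c["image"][:,:,::-1].copy()
    if fn:
        if crop: x0,y0,x1,y1=crop; im=im[y0:y1,x0:x1]
        if scale!=1: im=cv2.resize(im,None,fx=scale,fy=scale,interpolation=cv2.INTER_CUBIC)
        cv2.imwrite("pics/"+fn,im)
    return c
def K(c):
    f=c["image"].shape[0]/2/np.tan(np.radians(c["vertical_fov"]/2)); return f
def ray(c,u,v):
    f=K(c); d=np.array([(u-c["cx"])/f,(v-c["cy"])/f]); s=d.copy()
    for _ in range(30): s=d/(1+c["k1"]*(s@s))
    T=np.array(c["world_from_camera"]); return T[:3,3],T[:3,:3]@np.array([s[0],s[1],1])
def at(c,u,v,z):
    o,d=ray(c,u,v); return o+d*(z-o[2])/d[2]
def proj(c,p):
    T=np.array(c["world_from_camera"]); q=T[:3,:3].T@(np.array(p)-T[:3,3]); s=q[:2]/q[2]; s=s*(1+c["k1"]*(s@s)); return s*K(c)+[c["cx"],c["cy"]]
def st():
    s=read_state(); print(s["time_s"],np.round(s["position"],4),np.round(s["force"],2),s["opening"],s["grasp_force"]); return s
E
python3 - <<'E'
from h import *
for n in("side","top"):
    c=snap(n,n+"0.png",None,1.25); print(n,c["vertical_fov"],c["cx"],c["cy"],c["k1"],np.round(c["world_from_camera"],3).tolist())
s=st();print(np.round(s["tcp_rot"],3))
E
```

```text
side 52.89429273013143 313.66819992794785 198.70204191447638 0.023112627781151925 [[0.933, -0.198, 0.302, 0.107], [-0.361, -0.514, 0.778, -0.964], [0.001, -0.835, -0.551, 0.748], [0.0, 0.0, 0.0, 1.0]]
top 45.749543979432694 317.39758171065677 204.19213730568345 -0.13359283111475498 [[-0.01, -0.988, 0.155, 0.3], [-1.0, 0.01, 0.001, 0.017], [-0.003, -0.155, -0.988, 1.378], [0.0, 0.0, 0.0, 1.0]]
0.1 [ 0.1893 -0.595   0.2466] [-0.39  0.34 -0.82] 1.0009184040605423 0.0
[[ 0.953  0.303 -0.   ]
 [ 0.303 -0.953  0.002]
 [ 0.    -0.002 -1.   ]]
```

View pics/side0.png

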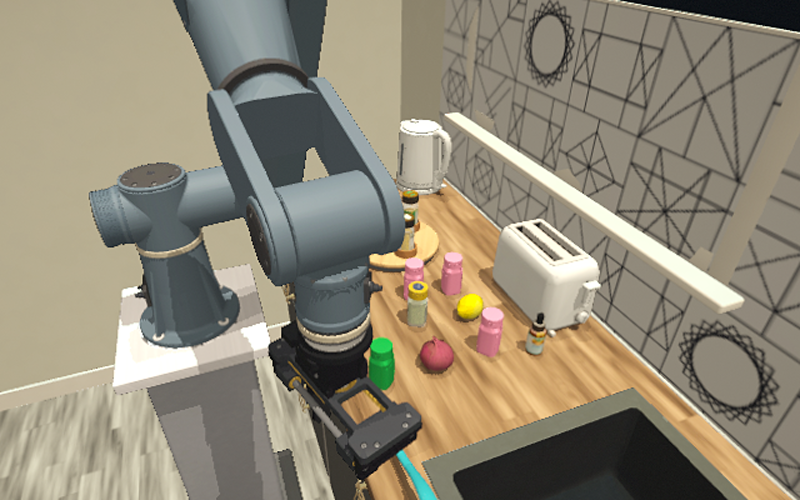

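View pics/top0.png

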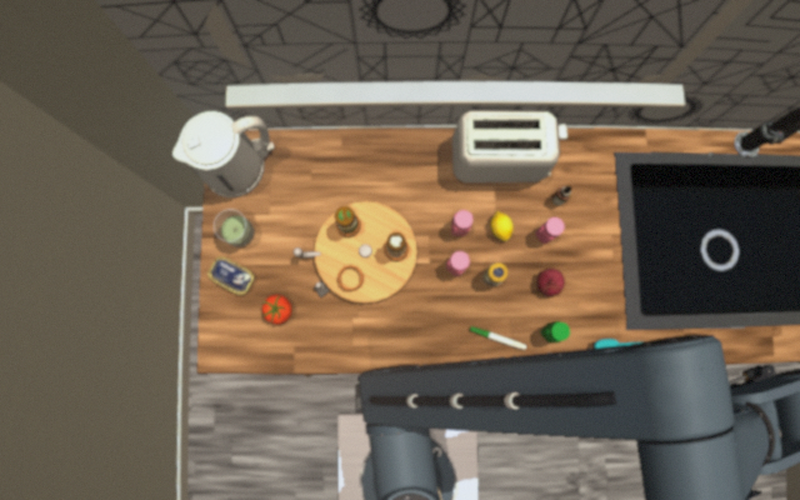

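The top view shows the carousel centred near (365,251), knob (297,253), post (321,289), empty cup (350,278) and the yellow-capped loose jar (497,273). I'll enlarge that area.

Run:
```python
from h import *
snap("top","top1.png",(150,140,460,290),2.58)
```

```text
(no output)
```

View pics/top1.png

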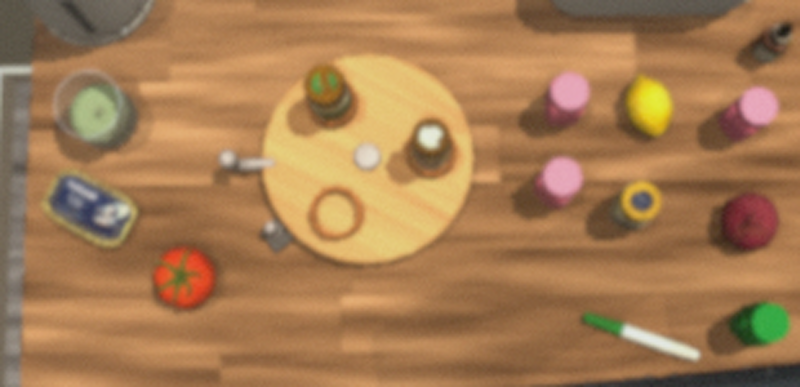

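Enlarged crop: disc edges 262–474 × 54–265, knob top (228,158), post top (270,229), cup rim (336,213), loose jar cap (641,203), pink jars (569,91) and (560,175), lemon (650,106).

Run:
```python
from h import *
c=snap("top")
g=lambda x,y,z:at(c,150+x/2.58,140+y/2.58,z)
A=g(368,159.5,.028);print("axis",A, "diam",g(262,159,.028)-g(474,159,.028),g(368,54,.028)-g(368,265,.028))
for n,x,y,z in[("knob",228,158,.077),("post",270,229,.051),("cup",336,213,.05),("jar",641,203,.096),("pink1",569,91,.09),("pink2",560,175,.09),("lemon",650,106,.03),("onion",750,221,.035),("tomato",184,277,.04),("tin",90,208,.025),("fj1",325,84,.133),("fj2",431,137,.133)]:
    p=g(x,y,z);d=p-A;print(n,np.round(p,4),"r",round(np.hypot(*d[:2]),4),"ang",round(np.degrees(np.arctan2(d[1],d[0])),1))
```

```text
axis [0.52005964 0.09060512 0.028     ] diam [0.00251059 0.23771305 0.        ] [ 0.23951937 -0.00043221  0.        ]
knob [0.5153 0.2398 0.077 ] r 0.1492 ang 91.8
post [0.4405 0.1968 0.051 ] r 0.1327 ang 126.8
cup [0.4575 0.1246 0.05  ] r 0.0712 ang 151.5
jar [ 0.4593 -0.2022  0.096 ] r 0.299 ang -101.7
pink1 [ 0.5826 -0.1296  0.09  ] r 0.2289 ang -74.2
pink2 [ 0.4911 -0.1174  0.09  ] r 0.21 ang -97.9
lemon [ 0.5776 -0.2278  0.03  ] r 0.3236 ang -79.8
onion [ 0.4451 -0.3345  0.035 ] r 0.4316 ang -100.0
tomato [0.3893 0.2931 0.04  ] r 0.241 ang 122.9
tin [0.4685 0.405  0.025 ] r 0.3186 ang 99.3
fj1 [0.5833 0.1297 0.133 ] r 0.0743 ang 31.7
fj2 [0.5259 0.0196 0.133 ] r 0.0712 ang -85.3
```

```bash
cat >> h.py <<'E'
from scipy.spatial.transform import Rotation as R
A=np.array([.5201,.0906])
def arc(th,off,z,r=.15):
    t=np.radians(th); p=A+r*np.array([np.cos(t),np.sin(t)])+off*np.array([-np.sin(t),np.cos(t)])
    return [p[0],p[1],z],th-90
def down(yaw):  # tool y at yaw, z down
    a=np.radians(yaw); y=np.array([np.cos(a),np.sin(a),0]); z=np.array([0,0,-1.]); return np.c_[np.cross(y,z),y,z]
def rows(wps,start=None):
    """print normalised rows to each (pos,yaw) from current/start pose"""
    if start: p0,R0=np.array(start[0]),down(start[1])
    else: s=read_state(); p0,R0=np.array(s["position"]),np.array(s["tcp_rot"])
    for p,y in wps:
        d=R0.T@(np.array(p)-p0)/.3; w=np.degrees(R.from_matrix(R0.T@down(y)).as_rotvec())/45
        print(np.round(d,3).tolist(),np.round(w,3).tolist())
E
python3 - <<'E'
from h import *
W=[([.40,-.34,.25],-45),([.5,-.06,.25],-20),([.565,.242,.25],1.7)]
rows(W[:1]); rows(W[1:2],W[0]); rows(W[2:],W[1])
E
```

```text
[0.927, -0.598, -0.009] [-0.002, -0.001, -0.608]
[0.896, -0.424, 0.0] [0.0, 0.0, -0.556]
[1.02, -0.141, 0.0] [0.0, 0.0, -0.482]
```

step_arm(steps=[[0.927, -0.598, -0.009, -0.002, -0.001, -0.608, 1], [0.927, -0.598, -0.009, -0.002, -0.001, -0.608, 1], [0.927, -0.598, -0.009, -0.002, -0.001, -0.608, 1], [0.927, -0.598, -0.009, -0.002, -0.001, -0.608, 1], [0.927, -0.598, -0.009, -0.002, -0.001, -0.608, 1], [0.927, -0.598, -0.009, -0.002, -0.001, -0.608, 1], [0.927, -0.598, -0.009, -0.002, -0.001, -0.608, 1], [0.927, -0.598, -0.009, -0.002, -0.001, -0.608, 1]])

```text
time_s: 0.87
position: [0.401, -0.3383, 0.2503]
tcp_rot: [[0.707, 0.707, 0.0], [0.707, -0.707, -0.001], [-0.001, 0.001, -1.0]]
force: [1.0, -1.2, 0.3]
opening: 0.478
grasp_force: 0.0
```

step_arm(steps=[[0.896, -0.424, 0, 0, 0, -0.556, 1], [0.896, -0.424, 0, 0, 0, -0.556, 1], [0.896, -0.424, 0, 0, 0, -0.556, 1], [0.896, -0.424, 0, 0, 0, -0.556, 1], [0.896, -0.424, 0, 0, 0, -0.556, 1], [0.896, -0.424, 0, 0, 0, -0.556, 1], [0.896, -0.424, 0, 0, 0, -0.556, 1], [0.896, -0.424, 0, 0, 0, -0.556, 1]])

```text
time_s: 1.53
position: [0.5011, -0.0545, 0.2498]
tcp_rot: [[0.336, 0.942, 0.001], [0.942, -0.336, 0.001], [0.001, 0.0, -1.0]]
force: [0.7, 0.0, -0.0]
opening: 0.008
grasp_force: 0.0
```

step_arm(steps=[[1, -0.141, 0, 0, 0, -0.482, 1], [1, -0.141, 0, 0, 0, -0.482, 1], [1, -0.141, 0, 0, 0, -0.482, 1], [1, -0.141, 0, 0, 0, -0.482, 1], [1, -0.141, 0, 0, 0, -0.482, 1], [1, -0.141, 0, 0, 0, -0.482, 1], [1, -0.141, 0, 0, 0, -0.482, 1], [1, -0.141, 0, 0, 0, -0.482, 1]])

```text
time_s: 2.2
position: [0.5639, 0.2411, 0.2492]
tcp_rot: [[-0.034, 0.999, 0.002], [0.999, 0.034, 0.001], [0.001, 0.002, -1.0]]
force: [0.6, -0.7, 0.0]
opening: 0.005
grasp_force: 0.0
```

Run:
```python
from h import *
s=st();print(np.degrees(np.arctan2(s["tcp_rot"][1][1],s["tcp_rot"][0][1])),np.round(s["tcp_rot"],3).tolist())
rows([arc(91.7,-.05,.25),arc(91.7,-.05,.081)])
```

```text
2.2 [0.5639 0.2411 0.2492] [ 0.64 -0.66  0.04] 0.005396543534253296 0.0
1.933132425924796 [[-0.034, 0.999, 0.002], [0.999, 0.034, 0.001], [0.001, 0.002, -1.0]]
[0.003, 0.006, -0.003] [0.003, -0.001, 0.005]
[0.002, 0.005, 0.561] [0.003, -0.001, 0.005]
```

step_arm(steps=[[0, 0, 0.2, 0, 0, 0, 1], [0, 0, 0.4, 0, 0, 0, 1], [0, 0, 0.561, 0, 0, 0, 1], [0, 0, 0.561, 0, 0, 0, 1], [0, 0, 0.561, 0, 0, 0, 1], [0, 0, 0.561, 0, 0, 0, 1]])

```text
time_s: 2.7
position: [0.5609, 0.2344, 0.0782]
tcp_rot: [[-0.029, 1.0, -0.008], [1.0, 0.029, -0.004], [-0.003, -0.008, -1.0]]
force: [0.0, -0.2, 0.2]
opening: 0.004
grasp_force: 0.0
```

Run:
```python
from h import *
st()
rows([arc(91.7,o,.081) for o in(-.045,-.04,-.035,-.03)]+[arc(t,-.026,.081) for t in (92,94,96,98)])
print();rows([arc(t,-.026,.081) for t in np.linspace(100,114,8)],arc(98,-.026,.081))
```

```text
2.7 [0.5609 0.2344 0.0782] [ 0.02 -0.21  0.21] 0.00369779286103504 0.0
[0.025, -0.0, -0.01] [-0.01, 0.004, -0.001]
[0.025, -0.017, -0.009] [-0.01, 0.004, -0.001]
[0.025, -0.034, -0.009] [-0.01, 0.004, -0.001]
[0.025, -0.05, -0.009] [-0.01, 0.004, -0.001]
[0.025, -0.066, -0.009] [-0.01, 0.004, -0.007]
[0.028, -0.084, -0.009] [-0.01, 0.004, -0.052]
[0.03, -0.101, -0.009] [-0.01, 0.004, -0.096]
[0.031, -0.119, -0.009] [-0.01, 0.004, -0.141]

[0.003, -0.018, 0.0] [0.0, 0.0, -0.044]
[0.005, -0.035, 0.0] [0.0, 0.0, -0.089]
[0.006, -0.053, 0.0] [0.0, 0.0, -0.133]
[0.007, -0.07, 0.0] [0.0, 0.0, -0.178]
[0.007, -0.088, 0.0] [0.0, 0.0, -0.222]
[0.007, -0.106, 0.0] [0.0, 0.0, -0.267]
[0.006, -0.124, 0.0] [0.0, 0.0, -0.311]
[0.005, -0.141, 0.0] [0.0, 0.0, -0.356]
```

step_arm(steps=[[0.025, 0, -0.009, 0, 0, 0, 1], [0.025, -0.017, -0.009, 0, 0, 0, 1], [0.025, -0.034, -0.009, 0, 0, 0, 1], [0.025, -0.05, -0.009, 0, 0, 0, 1], [0.025, -0.066, -0.009, 0, 0, -0.007, 1], [0.028, -0.084, -0.009, 0, 0, -0.052, 1], [0.03, -0.101, -0.009, 0, 0, -0.096, 1], [0.031, -0.119, -0.009, 0, 0, -0.141, 1]])

```text
time_s: 3.37
position: [0.5271, 0.2441, 0.0848]
tcp_rot: [[-0.142, 0.99, 0.003], [0.99, 0.142, -0.001], [-0.002, 0.002, -1.0]]
force: [1.4, -0.1, 1.0]
opening: 0.003
grasp_force: 0.3
```

Run:
```python
from h import *
st();c=snap("top","top2.png",(200,160,340,265),5)
rows([arc(t,-.026,.081) for t in np.linspace(100,114,8)])
```

```text
3.3667 [0.5271 0.2441 0.0848] [ 1.39 -0.15  1.01] 0.003447362134613599 0.30575836819480173
[-0.001, -0.019, 0.012] [-0.001, 0.002, -0.039]
[0.001, -0.037, 0.012] [-0.001, 0.002, -0.083]
[0.003, -0.055, 0.012] [-0.001, 0.002, -0.128]
[0.003, -0.072, 0.012] [-0.001, 0.002, -0.172]
[0.004, -0.09, 0.012] [-0.001, 0.002, -0.216]
[0.004, -0.108, 0.012] [-0.001, 0.002, -0.261]
[0.003, -0.125, 0.012] [-0.001, 0.002, -0.305]
[0.001, -0.143, 0.012] [-0.001, 0.002, -0.35]
```

View pics/top2.png

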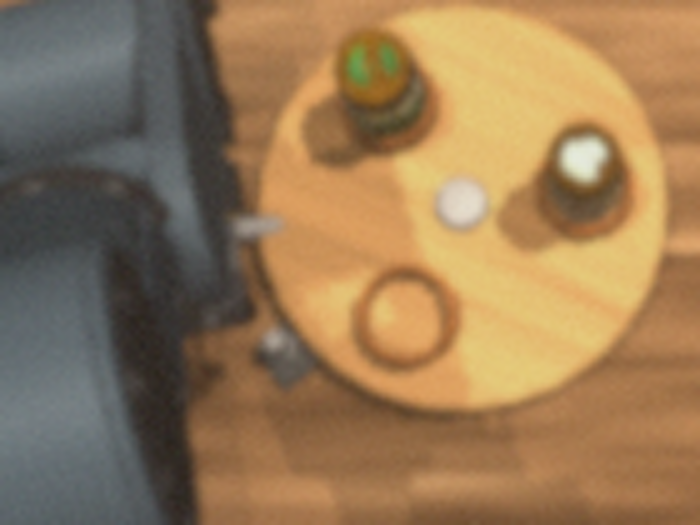

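The crop shows the carousel turning with the finger: the spoke at (255,225) has tilted, the cup is at (405,318) and the post at (285,350).

step_arm(steps=[[0, -0.019, 0, 0, 0, -0.039, 1], [0.001, -0.037, 0, 0, 0, -0.083, 1], [0.003, -0.055, 0, 0, 0, -0.128, 1], [0.003, -0.072, 0, 0, 0, -0.172, 1], [0.004, -0.09, 0, 0, 0, -0.216, 1], [0.004, -0.108, 0, 0, 0, -0.261, 1], [0.003, -0.125, 0, 0, 0, -0.305, 1], [0.001, -0.143, 0, 0, 0, -0.35, 1]])

```text
time_s: 4.08
position: [0.4848, 0.2384, 0.0845]
tcp_rot: [[-0.405, 0.914, 0.002], [0.914, 0.405, -0.001], [-0.002, 0.002, -1.0]]
force: [1.4, 0.3, 0.1]
opening: 0.007
grasp_force: 0.3
```

Run:
```python
from h import *
st()
rows([arc(t,-.026,.081) for t in (115.2,116,116.7,117.3,117.8,118.2,118.5,118.8)])
```

```text
4.0833 [0.4848 0.2384 0.0845] [1.36 0.29 0.05] 0.007206971349780949 0.31361165022225634
[0.004, -0.017, 0.012] [0.002, 0.003, -0.029]
[0.005, -0.024, 0.012] [0.002, 0.003, -0.047]
[0.006, -0.03, 0.012] [0.002, 0.003, -0.063]
[0.006, -0.035, 0.012] [0.002, 0.003, -0.076]
[0.007, -0.04, 0.012] [0.002, 0.003, -0.087]
[0.007, -0.043, 0.012] [0.002, 0.003, -0.096]
[0.007, -0.046, 0.012] [0.002, 0.003, -0.103]
[0.008, -0.048, 0.012] [0.002, 0.003, -0.109]
```

step_arm(steps=[[0.003, -0.012, 0, 0, 0, -0.029, 1], [0.004, -0.02, 0, 0, 0, -0.047, 1], [0.005, -0.026, 0, 0, 0, -0.063, 1], [0.006, -0.031, 0, 0, 0, -0.076, 1], [0.007, -0.036, 0, 0, 0, -0.09, 1], [0.007, -0.04, 0, 0, 0, -0.1, 1], [0.007, -0.043, 0, 0, 0, -0.11, 1], [0.007, -0.045, 0, 0, 0, -0.12, 1]])

```text
time_s: 4.75
position: [0.4712, 0.2348, 0.0836]
tcp_rot: [[-0.488, 0.873, -0.0], [0.873, 0.488, -0.002], [-0.001, -0.001, -1.0]]
force: [0.9, 0.7, -0.1]
opening: 0.008
grasp_force: 0.3
```

Run:
```python
from h import *
s=st();print(np.degrees(np.arctan2(s["tcp_rot"][1][1],s["tcp_rot"][0][1])))
rows([arc(t,-.026,.081) for t in (118.5,119,120,121,121.5)])
```

```text
4.75 [0.4712 0.2348 0.0836] [ 0.86  0.65 -0.08] 0.007997860483821305 0.2913912341178371
29.23095686500896
[-0.0, 0.001, 0.009] [-0.001, 0.002, 0.016]
[0.001, -0.004, 0.009] [-0.001, 0.002, 0.005]
[0.002, -0.013, 0.009] [-0.001, 0.002, -0.017]
[0.004, -0.021, 0.009] [-0.001, 0.002, -0.039]
[0.004, -0.026, 0.009] [-0.001, 0.002, -0.05]
```

step_arm(steps=[[0.001, -0.003, 0, 0, 0, -0.01, 1], [0.001, -0.005, 0, 0, 0, -0.02, 1], [0.002, -0.008, 0, 0, 0, -0.03, 1], [0.002, -0.01, 0, 0, 0, -0.04, 1], [0.002, -0.012, 0, 0, 0, -0.045, 1], [0.002, -0.013, 0, 0, 0, -0.05, 1]])

```text
time_s: 5.25
position: [0.4674, 0.2334, 0.0836]
tcp_rot: [[-0.522, 0.853, -0.0], [0.853, 0.522, -0.002], [-0.001, -0.001, -1.0]]
force: [0.4, 0.5, 0.3]
opening: 0.004
grasp_force: 0.3
```

step_arm(steps=[[0, -0.001, 0, 0, 0, 0, 1], [0, -0.002, 0, 0, 0, 0, 1], [0, -0.003, 0, 0, 0, 0, 1], [0, -0.004, 0, 0, 0, 0, 1], [0, -0.005, 0, 0, 0, 0, 1], [0, -0.005, 0, 0, 0, 0, 1]])

```text
time_s: 5.75
position: [0.4662, 0.2325, 0.0836]
tcp_rot: [[-0.522, 0.853, -0.0], [0.853, 0.522, -0.002], [-0.002, -0.001, -1.0]]
force: [0.6, 0.7, 1.0]
opening: 0.005
grasp_force: 0.2
```

step_arm(steps=[[0, -0.001, 0, 0, 0, 0, 1], [0, -0.002, 0, 0, 0, 0, 1], [0, -0.003, 0, 0, 0, 0, 1], [0, -0.004, 0, 0, 0, 0, 1], [0, -0.005, 0, 0, 0, 0, 1], [0, -0.006, 0, 0, 0, 0, 1]])

```text
time_s: 6.25
position: [0.4648, 0.2316, 0.0837]
tcp_rot: [[-0.522, 0.853, 0.0], [0.853, 0.522, -0.002], [-0.002, -0.001, -1.0]]
force: [0.5, -0.1, 0.1]
opening: 0.003
grasp_force: 0.3
```

Run:
```python
from h import *
st();c=snap("top","top3.png",(200,160,340,265),5)
```

```text
6.25 [0.4648 0.2316 0.0837] [ 0.54 -0.1   0.08] 0.0027788186093731094 0.2915400940582913
```

View pics/top3.png

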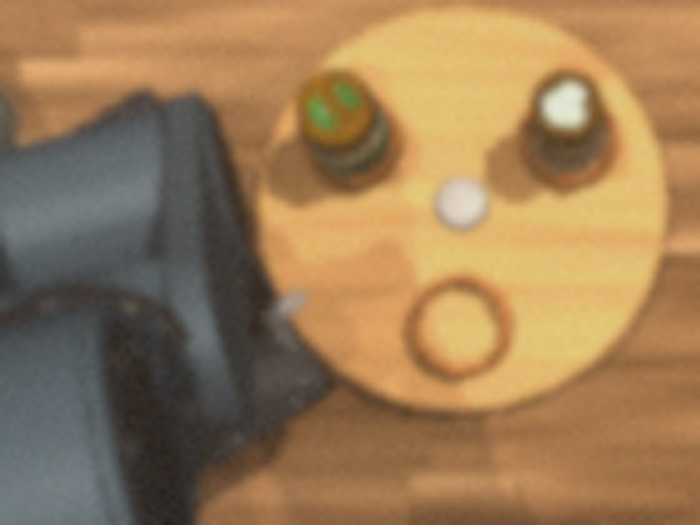

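The cup is now at (459,328), nearly home on the robot's side; the post is hidden by the gripper. I'll keep creeping forward, feeling for the stop.

step_arm(steps=[[0, -0.001, 0, 0, 0, 0, 1], [0, -0.002, 0, 0, 0, 0, 1], [0, -0.003, 0, 0, 0, 0, 1], [0, -0.004, 0, 0, 0, 0, 1], [0, -0.005, 0, 0, 0, 0, 1], [0, -0.006, 0, 0, 0, 0, 1]])

```text
time_s: 6.8
position: [0.4632, 0.2307, 0.0837]
tcp_rot: [[-0.522, 0.853, 0.0], [0.853, 0.522, -0.002], [-0.002, -0.001, -1.0]]
force: [0.1, 0.5, -0.5]
opening: 0.003
grasp_force: 0.3
```

Run:
```python
from h import *
c=snap("top")
p=at(c,200+459/5,160+328/5,.05);d=p[:2]-A;print(p,np.hypot(*d),np.degrees(np.arctan2(d[1],d[0]))-60)
s=st();q=np.array(s["position"])[:2]-A;print(q)
for t in (118,119,120,121,122): print(t,[q@[np.cos(a),np.sin(a)] for a in [np.radians(t)]],[q@[-np.sin(a),np.cos(a)] for a in [np.radians(t)]])
```

```text
[0.44859523 0.09191446 0.05      ] 0.07151684926153999 118.94686388183175
6.85 [0.4632 0.2306 0.0837] [ 0.71  1.32 -0.28] 0.0032257907555878528 0.2635937521699816
[-0.0569337   0.14002602]
118 [np.float64(0.15036439348213335)] [np.float64(-0.015468762866708325)]
119 [np.float64(0.15007152512006797)] [np.float64(-0.01809062740794488)]
120 [np.float64(0.14973294351767552)] [np.float64(-0.020706981368825126)]
121 [np.float64(0.149348751810192)] [np.float64(-0.023317027782587468)]
122 [np.float64(0.14891906702613322)] [np.float64(-0.025919971603810037)]
```

step_arm(steps=[[0, -0.001, 0, 0, 0, 0, 1], [0, -0.002, 0, 0, 0, 0, 1], [0, -0.003, 0, 0, 0, 0, 1], [0, -0.004, 0, 0, 0, 0, 1], [0, -0.005, 0, 0, 0, -0.01, 1], [0, -0.006, 0, 0, 0, -0.01, 1], [0, -0.007, 0, 0, 0, -0.02, 1]])

```text
time_s: 7.43
position: [0.4615, 0.2296, 0.0837]
tcp_rot: [[-0.535, 0.845, 0.0], [0.845, 0.535, -0.002], [-0.002, -0.001, -1.0]]
force: [-0.4, 0.5, 0.7]
opening: 0.001
grasp_force: 0.3
```

step_arm(steps=[[0, -0.001, 0, 0, 0, 0, 1], [0, -0.002, 0, 0, 0, 0, 1], [0, -0.003, 0, 0, 0, 0, 1], [0, -0.004, 0, 0, 0, 0, 1], [0, -0.005, 0, 0, 0, 0, 1]])

```text
time_s: 7.85
position: [0.4603, 0.2289, 0.0837]
tcp_rot: [[-0.535, 0.845, 0.001], [0.845, 0.535, -0.002], [-0.002, -0.0, -1.0]]
force: [0.5, 1.9, -0.2]
opening: 0.002
grasp_force: 0.6
```

step_arm(steps=[[0, -0.001, 0, 0, 0, 0, 1], [0, -0.001, 0, 0, 0, 0, 1], [0, -0.002, 0, 0, 0, 0, 1], [0, -0.002, 0, 0, 0, 0, 1]])

```text
time_s: 8.18
position: [0.4602, 0.2288, 0.0837]
tcp_rot: [[-0.535, 0.845, 0.001], [0.845, 0.535, -0.001], [-0.002, 0.0, -1.0]]
force: [1.4, 3.4, -1.6]
opening: 0.008
grasp_force: 1.2
```

step_arm(steps=[[0, -0.001, 0, 0, 0, 0, 1], [0, -0.001, 0, 0, 0, 0, 1], [0, -0.002, 0, 0, 0, 0, 1], [0, -0.002, 0, 0, 0, 0, 1]])

```text
time_s: 8.52
position: [0.46, 0.2286, 0.0838]
tcp_rot: [[-0.535, 0.845, 0.002], [0.845, 0.535, -0.001], [-0.002, 0.001, -1.0]]
force: [1.8, 4.5, -1.7]
opening: 0.007
grasp_force: 2.3
```

Run:
```python
from h import *
st();c=snap("top","top4.png",(200,160,340,265),5)
st()
```

```text
8.5167 [0.46   0.2286 0.0838] [ 1.8   4.51 -1.75] 0.007095262866189752 2.2572714275156613
8.5667 [0.46   0.2286 0.0838] [ 3.07  4.36 -2.31] 0.002678466489157825 2.2477987809543265
```

View pics/top4.png

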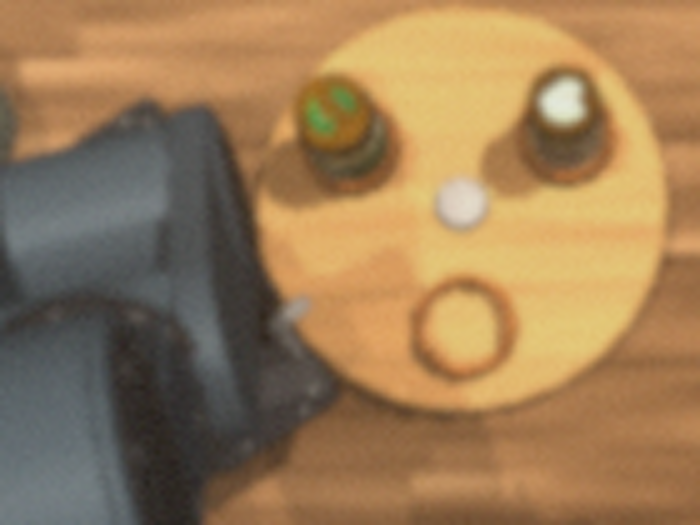

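The cup is at (464,328), which puts the knob at about 121.5°, where the post says home should be. So this is the stop; I'll build the press slowly.

step_arm(steps=[[0, -0.001, 0, 0, 0, 0, 1], [0, -0.002, 0, 0, 0, 0, 1], [0, -0.003, 0, 0, 0, 0, 1], [0, -0.004, 0, 0, 0, 0, 1], [0, -0.004, 0, 0, 0, 0, 1]])

```text
time_s: 8.98
position: [0.4598, 0.2285, 0.0838]
tcp_rot: [[-0.534, 0.845, 0.004], [0.845, 0.534, 0.0], [-0.002, 0.004, -1.0]]
force: [4.1, 6.7, -3.1]
opening: 0.005
grasp_force: 3.1
```

step_arm(steps=[[0.001, -0.001, 0, 0, 0, 0, 1], [0.002, -0.002, 0, 0, 0, 0, 1], [0.003, -0.003, 0, 0, 0, 0, 1], [0.003, -0.003, 0, 0, 0, 0, 1]])

```text
time_s: 9.32
position: [0.4597, 0.2286, 0.0839]
tcp_rot: [[-0.535, 0.845, 0.006], [0.845, 0.535, -0.0], [-0.003, 0.005, -1.0]]
force: [4.8, 5.0, -4.7]
opening: 0.003
grasp_force: 3.4
```

step_arm(steps=[[0, -0.001, 0, 0, 0, 0, 1], [0, -0.002, 0, 0, 0, 0, 1], [0, -0.003, 0, 0, 0, 0, 1], [0, -0.003, 0, 0, 0, 0, 1]])

```text
time_s: 9.65
position: [0.4596, 0.2284, 0.0839]
tcp_rot: [[-0.534, 0.845, 0.008], [0.845, 0.534, 0.001], [-0.003, 0.007, -1.0]]
force: [5.1, 5.4, -6.7]
opening: 0.008
grasp_force: 4.1
```

step_arm(steps=[[0, -0.001, 0.001, 0, 0, 0, 1], [0, -0.002, 0.002, 0, 0, 0, 1], [0, -0.002, 0.003, 0, 0, 0, 1], [0, -0.002, 0.003, 0, 0, 0, 1]])

```text
time_s: 9.98
position: [0.4596, 0.2284, 0.0838]
tcp_rot: [[-0.534, 0.845, 0.009], [0.845, 0.534, 0.001], [-0.004, 0.008, -1.0]]
force: [5.7, 6.7, -0.1]
opening: 0.008
grasp_force: 4.0
```

step_arm(steps=[[0, -0.001, 0, 0, 0, 0, 1], [0, -0.002, 0, 0, 0, 0, 1], [0, -0.002, 0, 0, 0, 0, 1], [0, -0.002, 0, 0, 0, 0, 1]])

```text
time_s: 10.32
position: [0.4595, 0.2284, 0.0838]
tcp_rot: [[-0.534, 0.845, 0.01], [0.845, 0.534, 0.002], [-0.004, 0.01, -1.0]]
force: [7.0, 8.1, -1.2]
opening: 0.005
grasp_force: 4.5
```

step_arm(steps=[[0, 0, 0, 0, 0, 0, 1], [0, 0, 0, 0, 0, 0, 1], [0, 0, 0, 0, 0, 0, 1], [0, 0, 0, 0, 0, 0, 1], [0, 0, 0, 0, 0, 0, 1], [0, 0, 0, 0, 0, 0, 1], [0, 0, 0, 0, 0, 0, 1], [0, 0, 0, 0, 0, 0, 1]])

```text
time_s: 10.98
position: [0.4595, 0.2284, 0.0838]
tcp_rot: [[-0.534, 0.845, 0.01], [0.845, 0.534, 0.002], [-0.004, 0.01, -1.0]]
force: [5.2, 7.2, -1.5]
opening: 0.007
grasp_force: 4.5
```

step_arm(steps=[[0, 0, 0, 0, 0, 0, 1], [0, 0, 0, 0, 0, 0, 1], [0, 0, 0, 0, 0, 0, 1], [0, 0, 0, 0, 0, 0, 1], [0, 0, 0, 0, 0, 0, 1], [0, 0, 0, 0, 0, 0, 1], [0, 0, 0, 0, 0, 0, 1], [0, 0, 0, 0, 0, 0, 1]])

```text
time_s: 11.65
position: [0.4596, 0.2284, 0.0838]
tcp_rot: [[-0.534, 0.845, 0.01], [0.845, 0.534, 0.002], [-0.004, 0.01, -1.0]]
force: [5.6, 7.1, -1.0]
opening: 0.002
grasp_force: 4.5
```

step_arm(steps=[[0, -0.001, 0, 0, 0, 0, 1], [0, -0.0015, 0, 0, 0, 0, 1], [0, -0.0015, 0, 0, 0, 0, 1], [0, -0.0015, 0, 0, 0, 0, 1], [0, -0.0015, 0, 0, 0, 0, 1], [0, -0.0015, 0, 0, 0, 0, 1], [0, -0.0015, 0, 0, 0, 0, 1], [0, -0.0015, 0, 0, 0, 0, 1]])

```text
time_s: 12.32
position: [0.4595, 0.2283, 0.0838]
tcp_rot: [[-0.534, 0.845, 0.011], [0.845, 0.534, 0.002], [-0.004, 0.01, -1.0]]
force: [7.5, 8.2, -2.1]
opening: 0.004
grasp_force: 4.8
```

step_arm(steps=[[0, 0, 0, 0, 0, 0, 1], [0, 0, 0, 0, 0, 0, 1], [0, 0, 0, 0, 0, 0, 1], [0, 0, 0, 0, 0, 0, 1], [0, 0, 0, 0, 0, 0, 1], [0, 0, 0, 0, 0, 0, 1], [0, 0, 0, 0, 0, 0, 1], [0, 0, 0, 0, 0, 0, 1]])

```text
time_s: 12.98
position: [0.4595, 0.2283, 0.0838]
tcp_rot: [[-0.534, 0.845, 0.011], [0.845, 0.534, 0.002], [-0.004, 0.01, -1.0]]
force: [6.0, 8.8, -1.6]
opening: 0.008
grasp_force: 4.8
```

step_arm(steps=[[0, 0.004, 0, 0, 0, 0, 1], [0, 0.008, 0, 0, 0, 0, 1], [0, 0.012, 0, 0, 0, 0, 1], [0, 0.016, 0, 0, 0, 0, 1], [0, 0.03, 0, 0, 0, 0, 1], [0, 0.06, 0, 0, 0, 0, 1], [0, 0.1, 0, 0, 0, 0, 1], [0, 0.12, 0, 0, 0, 0, 1]])

```text
time_s: 13.65
position: [0.4856, 0.2459, 0.0823]
tcp_rot: [[-0.535, 0.845, -0.001], [0.845, 0.535, -0.002], [-0.001, -0.002, -1.0]]
force: [0.8, 0.6, -0.0]
opening: 0.006
grasp_force: 0.0
```

step_arm(steps=[[0, 0, -0.14, 0, 0, 0, 1], [0, 0, -0.27, 0, 0, 0, 1], [0, 0, -0.4, 0, 0, 0, 1], [0, 0, -0.53, 0, 0, 0, -1], [0, 0, -0.53, 0, 0, 0, -1], [0, 0, -0.53, 0, 0, 0, -1]])

```text
time_s: 14.15
position: [0.486, 0.2462, 0.2439]
tcp_rot: [[-0.535, 0.845, 0.004], [0.845, 0.535, -0.001], [-0.003, 0.003, -1.0]]
force: [-1.0, -0.4, -0.1]
opening: 0.158
grasp_force: 0.0
```

Run:
```python
from h import *
s=st()
W=[([.52,0,.24],10),([.4593,-.2022,.24],-20.6),([.4593,-.2022,.066],-20.6)]
rows(W[:1]); rows(W[1:2],W[0]); rows(W[2:],W[1])
```

```text
14.15 [0.486  0.2462 0.2439] [-0.98 -0.36 -0.14] 0.15781686992345462 0.0
[-0.754, -0.344, 0.014] [0.004, 0.003, 0.497]
[-0.629, -0.316, 0.0] [0.0, 0.0, 0.68]
[0.0, 0.0, 0.58] [0.0, 0.0, 0.0]
```

step_arm(steps=[[-0.754, -0.344, 0.014, 0, 0, 0.497, -1], [-0.754, -0.344, 0.014, 0, 0, 0.497, -1], [-0.754, -0.344, 0.014, 0, 0, 0.497, -1], [-0.754, -0.344, 0.014, 0, 0, 0.497, -1], [-0.754, -0.344, 0.014, 0, 0, 0.497, -1], [-0.754, -0.344, 0.014, 0, 0, 0.497, -1], [-0.754, -0.344, 0.014, 0, 0, 0.497, -1]])

```text
time_s: 14.73
position: [0.5194, -0.007, 0.236]
tcp_rot: [[-0.167, 0.986, -0.003], [0.986, 0.167, -0.004], [-0.004, -0.003, -1.0]]
force: [0.7, 0.6, -1.1]
opening: 0.678
grasp_force: 0.0
```

step_arm(steps=[[-0.629, -0.316, 0, 0, 0, 0.68, -1], [-0.629, -0.316, 0, 0, 0, 0.68, -1], [-0.629, -0.316, 0, 0, 0, 0.68, -1], [-0.629, -0.316, 0, 0, 0, 0.68, -1], [-0.629, -0.316, 0, 0, 0, 0.68, -1], [-0.629, -0.316, 0, 0, 0, 0.68, -1], [-0.629, -0.316, 0, 0, 0, 0.68, -1], [-0.629, -0.316, 0, 0, 0, 0.68, -1]])

```text
time_s: 15.4
position: [0.4573, -0.2015, 0.2369]
tcp_rot: [[0.353, 0.936, -0.003], [0.936, -0.353, 0.002], [0.0, -0.004, -1.0]]
force: [0.2, 0.1, -0.8]
opening: 0.995
grasp_force: 0.0
```

Run:
```python
from h import *
s=st();rows([([.4593,-.2022,.066],-20.6)])
c=snap("side","side1.png",(250,150,450,300),4)
for z in (0,.076,.096): print(z,(proj(c,[.4593,-.2022,z])-[250,150])*4)
c=snap("top","top5.png",(200,150,340,270),5)
p=at(c,200+464/5,160+328/5,.05);print(p)
```

```text
15.4 [ 0.4573 -0.2015  0.2369] [ 0.25  0.13 -0.76] 0.9948726911268466 0.0
[0.0, 0.009, 0.57] [-0.005, -0.0, -0.001]
0 [331.19853519 431.00089971]
0.076 [334.32281086 344.69086474]
0.096 [335.18765156 320.8541586 ]
[0.4485679  0.08909315 0.05      ]
```

View pics/side1.png

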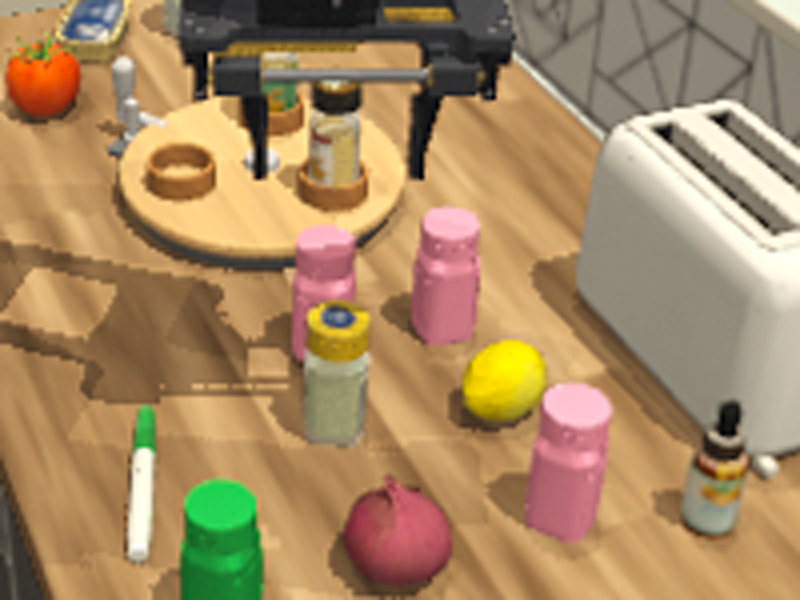

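View pics/top5.png

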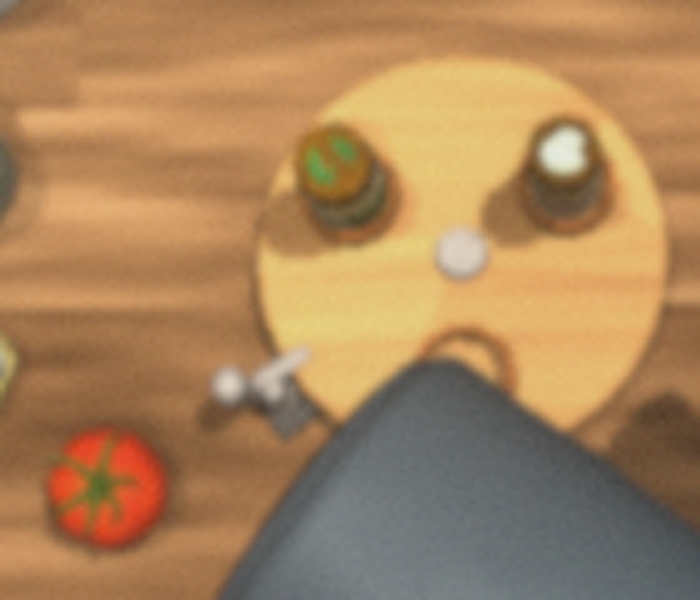

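The side crop puts the jar's cap at (338,316) and its base near (335,428), within about 1 px of the prediction. In the top crop the knob (229,385) and spoke lie against the post (275,388), and the cup is on the robot's side. Descending to the jar.

step_arm(steps=[[0, 0.01, 0.12, 0, 0, 0, -1], [0, 0.01, 0.24, 0, 0, 0, -1], [0, 0.01, 0.36, 0, 0, 0, -1], [0, 0.01, 0.46, 0, 0, 0, -1], [0, 0.01, 0.53, 0, 0, 0, -1], [0, 0.01, 0.57, 0, 0, 0, -1], [0, 0.01, 0.57, 0, 0, 0, -1], [0, 0.01, 0.57, 0, 0, 0, -1]])

```text
time_s: 16.17
position: [0.4613, -0.2022, 0.0668]
tcp_rot: [[0.35, 0.937, -0.002], [0.937, -0.35, -0.0], [-0.001, -0.001, -1.0]]
force: [1.0, -0.0, 0.0]
opening: 0.995
grasp_force: 0.0
```

step_arm(steps=[[0, 0, 0, 0, 0, 0, 0.2], [0, 0, 0, 0, 0, 0, 0.2], [0, 0, 0, 0, 0, 0, 0.2], [0, 0, 0, 0, 0, 0, 0.2], [0, 0, 0, 0, 0, 0, 0.2], [0, 0, 0, 0, 0, 0, 0.2], [0, 0, 0, 0, 0, 0, 0.2], [0, 0, 0, 0, 0, 0, 0.2]])

```text
time_s: 16.83
position: [0.4611, -0.204, 0.0674]
tcp_rot: [[0.352, 0.936, -0.0], [0.936, -0.352, -0.002], [-0.002, 0.0, -1.0]]
force: [-0.3, -0.7, 1.5]
opening: 0.484
grasp_force: 29.3
```

step_arm(steps=[[0, 0, -0.05, 0, 0, 0, 0.2], [0, 0, -0.15, 0, 0, 0, 0.2], [0, 0, -0.27, 0, 0, 0, 0.2], [0, 0, -0.4, 0, 0, 0, 0.2], [0, 0, -0.5, 0, 0, 0, 0.2], [0, 0, -0.51, 0, 0, 0, 0.2], [0, 0, -0.51, 0, 0, 0, 0.2]])

```text
time_s: 17.42
position: [0.462, -0.2043, 0.222]
tcp_rot: [[0.352, 0.936, 0.004], [0.936, -0.352, -0.004], [-0.003, 0.005, -1.0]]
force: [-0.4, -0.6, -1.8]
opening: 0.488
grasp_force: 29.2
```

Run:
```python
from h import *
s=st()
W=[([.46,-.05,.22],-45),([.4484,.0889,.22],-70),([.4484,.0889,.135],-70)]
rows(W[:1]); rows(W[1:2],W[0]); rows(W[2:],W[1])
```

```text
17.4167 [ 0.462  -0.2043  0.222 ] [-0.44 -0.56 -1.76] 0.48794939203856896 29.24191753481864
[0.479, -0.187, 0.004] [0.007, 0.002, 0.542]
[0.3, -0.355, 0.0] [0.0, 0.0, 0.556]
[0.0, 0.0, 0.283] [0.0, 0.0, 0.0]
```

step_arm(steps=[[0.08, -0.03, 0, 0, 0, 0.1, 0.2], [0.2, -0.08, 0, 0, 0, 0.22, 0.2], [0.3, -0.12, 0, 0, 0, 0.36, 0.2], [0.4, -0.16, 0, 0, 0, 0.48, 0.2], [0.479, -0.187, 0, 0, 0, 0.542, 0.2], [0.479, -0.187, 0, 0, 0, 0.542, 0.2]])

```text
time_s: 17.92
position: [0.4561, -0.0447, 0.2176]
tcp_rot: [[0.705, 0.709, -0.007], [0.709, -0.705, 0.003], [-0.003, -0.007, -1.0]]
force: [0.0, -0.1, -2.0]
opening: 0.488
grasp_force: 29.2
```

step_arm(steps=[[0.08, -0.09, 0, 0, 0, 0.14, 0.2], [0.16, -0.18, 0, 0, 0, 0.28, 0.2], [0.23, -0.27, 0, 0, 0, 0.42, 0.2], [0.28, -0.33, 0, 0, 0, 0.52, 0.2], [0.3, -0.355, 0, 0, 0, 0.556, 0.2], [0.3, -0.355, 0, 0, 0, 0.556, 0.2], [0.3, -0.355, 0, 0, 0, 0.556, 0.2]])

```text
time_s: 18.5
position: [0.4469, 0.0893, 0.2184]
tcp_rot: [[0.939, 0.344, -0.003], [0.344, -0.939, -0.002], [-0.004, 0.001, -1.0]]
force: [1.5, -0.9, -1.0]
opening: 0.485
grasp_force: 29.2
```

Run:
```python
from h import *
s=st()
rows([([.4484,.0889,.22],-70),([.4484,.0889,.13],-70)])
```

```text
18.5 [0.4469 0.0893 0.2184] [ 1.48 -0.93 -1.02] 0.4845402635475569 29.241725045721978
[0.004, 0.003, -0.005] [0.001, 0.005, 0.003]
[0.005, 0.003, 0.295] [0.001, 0.005, 0.003]
```

step_arm(steps=[[0.004, 0.003, 0.06, 0, 0, 0, 0.2], [0.004, 0.003, 0.13, 0, 0, 0, 0.2], [0.004, 0.003, 0.2, 0, 0, 0, 0.2], [0.004, 0.003, 0.26, 0, 0, 0, 0.2], [0.004, 0.003, 0.295, 0, 0, 0, 0.2], [0.004, 0.003, 0.295, 0, 0, 0, 0.2], [0.004, 0.003, 0.295, 0, 0, 0, 0.2]])

```text
time_s: 19.08
position: [0.4489, 0.0876, 0.1305]
tcp_rot: [[0.94, 0.341, -0.002], [0.341, -0.94, -0.002], [-0.003, 0.001, -1.0]]
force: [0.5, 0.9, -0.8]
opening: 0.487
grasp_force: 29.2
```

Run:
```python
from h import *
s=st()
rows([([.4484,.0889,.13],-70)])
c=snap("side","side2.png",(260,150,340,210),10)
P=s["position"]; o=np.array([260,150])
print("cup rim",(proj(c,[.4484,.0889,.05])-o)*10,"base",(proj(c,[.4484,.0889,.028])-o)*10)
b=P[2]-.067
for z in(b,b+.076,b+.096): print("jar",z,(proj(c,[P[0],P[1],z])-o)*10)
```

```text
19.0833 [0.4489 0.0876 0.1305] [ 0.52  0.87 -0.76] 0.4871547354083276 29.241429550020257
[-0.0, -0.005, 0.002] [0.001, 0.003, -0.002]
cup rim [345.07501785 406.28797035] base [346.7495728  463.03475598]
jar 0.06345649799431305 [346.81011754 372.66270851]
jar 0.13945649799431303 [340.77725416 165.7573503 ]
jar 0.15945649799431305 [339.11774226 108.9789621 ]
```

View pics/side2.png

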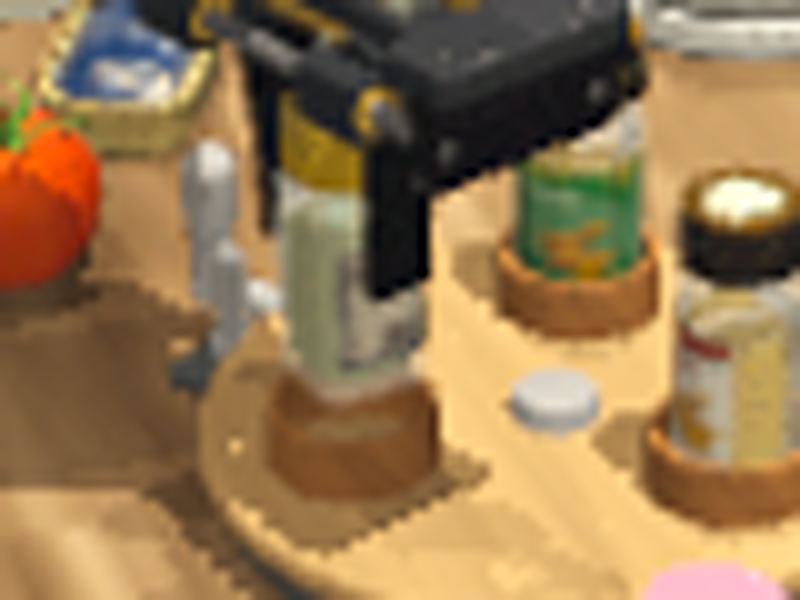

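The side crop shows the jar centred over the cup (jar edges 283–427, cup edges 268–440), at most about 1.5 mm near the camera. I'll nudge it and lower gently.

step_arm(steps=[[0, -0.004, 0.01, 0, 0, 0, 0.2], [0, -0.004, 0.025, 0, 0, 0, 0.2], [0, -0.004, 0.04, 0, 0, 0, 0.2], [0, -0.004, 0.055, 0, 0, 0, 0.2], [0, -0.004, 0.07, 0, 0, 0, 0.2], [0, -0.004, 0.085, 0, 0, 0, 0.2], [0, -0.004, 0.095, 0, 0, 0, 0.2], [0, -0.004, 0.1, 0, 0, 0, 0.2]])

```text
time_s: 19.8
position: [0.4485, 0.09, 0.1007]
tcp_rot: [[0.94, 0.342, -0.001], [0.342, -0.94, -0.002], [-0.001, 0.001, -1.0]]
force: [-0.6, 0.2, -1.2]
opening: 0.487
grasp_force: 29.2
```

step_arm(steps=[[0, 0, 0.003, 0, 0, 0, 0.2], [0, 0, 0.006, 0, 0, 0, 0.2], [0, 0, 0.009, 0, 0, 0, 0.2], [0, 0, 0.011, 0, 0, 0, 0.2], [0, 0, 0.011, 0, 0, 0, 0.2]])

```text
time_s: 20.22
position: [0.4486, 0.09, 0.098]
tcp_rot: [[0.94, 0.342, 0.0], [0.342, -0.94, -0.002], [-0.001, 0.002, -1.0]]
force: [0.8, -0.6, -1.7]
opening: 0.489
grasp_force: 29.2
```

step_arm(steps=[[0, 0, 0.001, 0, 0, 0, 0.2], [0, 0, 0.002, 0, 0, 0, 0.2], [0, 0, 0.003, 0, 0, 0, 0.2], [0, 0, 0.004, 0, 0, 0, 0.2], [0, 0, 0.005, 0, 0, 0, 0.2], [0, 0, 0.006, 0, 0, 0, 0.2], [0, 0, 0.006, 0, 0, 0, 0.2]])

```text
time_s: 20.8
position: [0.4487, 0.09, 0.0962]
tcp_rot: [[0.94, 0.342, 0.0], [0.342, -0.94, -0.002], [-0.001, 0.002, -1.0]]
force: [-0.8, 0.4, -1.7]
opening: 0.486
grasp_force: 29.2
```

step_arm(steps=[[0, 0, 0.001, 0, 0, 0, 0.2], [0, 0, 0.002, 0, 0, 0, 0.2], [0, 0, 0.003, 0, 0, 0, 0.2], [0, 0, 0.003, 0, 0, 0, 0.2]])

```text
time_s: 21.13
position: [0.4487, 0.09, 0.0954]
tcp_rot: [[0.94, 0.342, 0.0], [0.342, -0.94, -0.002], [-0.0, 0.002, -1.0]]
force: [-0.0, 0.3, -0.5]
opening: 0.483
grasp_force: 29.3
```

step_arm(steps=[[0, 0, 0.001, 0, 0, 0, 0.2], [0, 0, 0.002, 0, 0, 0, 0.2], [0, 0, 0.002, 0, 0, 0, 0.2], [0, 0, 0.002, 0, 0, 0, 0.2]])

```text
time_s: 21.47
position: [0.4487, 0.09, 0.0953]
tcp_rot: [[0.94, 0.342, 0.001], [0.342, -0.94, -0.002], [0.0, 0.002, -1.0]]
force: [-2.0, 1.3, 5.7]
opening: 0.489
grasp_force: 29.3
```

Landed on the cup floor (z force flipped to +6 N). Easing off and releasing.

step_arm(steps=[[0, 0, -0.001, 0, 0, 0, 0.2], [0, 0, -0.0015, 0, 0, 0, 0.0], [0, 0, -0.0015, 0, 0, 0, -0.05], [0, 0, -0.0015, 0, 0, 0, -0.1], [0, 0, -0.0015, 0, 0, 0, -0.2], [0, 0, -0.0015, 0, 0, 0, -0.4], [0, 0, -0.0015, 0, 0, 0, -0.6], [0, 0, -0.0015, 0, 0, 0, -0.8]])

```text
time_s: 22.13
position: [0.4488, 0.0899, 0.0951]
tcp_rot: [[0.94, 0.342, 0.0], [0.342, -0.94, -0.002], [-0.0, 0.002, -1.0]]
force: [0.2, -0.1, -0.1]
opening: 0.746
grasp_force: 0.0
```

step_arm(steps=[[0, 0, 0, 0, 0, 0, -0.8], [0, 0, 0, 0, 0, 0, -0.8], [0, 0, -0.03, 0, 0, 0, -0.8], [0, 0, -0.1, 0, 0, 0, -0.8], [0, 0, -0.2, 0, 0, 0, -0.8], [0, 0, -0.32, 0, 0, 0, -0.8], [0, 0, -0.45, 0, 0, 0, -0.8], [0, 0, -0.55, 0, 0, 0, -0.8]])

```text
time_s: 22.8
position: [0.4488, 0.0903, 0.2635]
tcp_rot: [[0.94, 0.342, 0.003], [0.342, -0.94, -0.002], [0.002, 0.003, -1.0]]
force: [0.3, -1.0, -0.9]
opening: 0.898
grasp_force: 0.0
```

step_arm(steps=[[-0.03, 0.1, 0, 0, 0, 0, -0.8], [-0.1, 0.24, 0, 0, 0, 0, -0.8], [-0.15, 0.37, 0, 0, 0, 0, -0.8], [-0.2, 0.5, 0, 0, 0, 0, -0.8], [-0.2, 0.6, 0, 0, 0, 0, -0.8], [-0.2, 0.6, 0, 0, 0, 0, -0.8]])

```text
time_s: 23.3
position: [0.4564, -0.1057, 0.2619]
tcp_rot: [[0.942, 0.336, 0.006], [0.336, -0.942, -0.007], [0.003, 0.008, -1.0]]
force: [1.6, -0.4, 0.1]
opening: 0.902
grasp_force: 0.0
```

Run:
```python
from h import *
st()
c=capture("side");t=capture("top")
a=cv2.resize(c["image"][140:220,250:350],None,fx=4,fy=4,interpolation=cv2.INTER_CUBIC)
b=cv2.resize(t["image"][150:260,190:345],None,fx=2.58,fy=2.58,interpolation=cv2.INTER_CUBIC)
a=cv2.copyMakeBorder(a,0,600-320-b.shape[0] if b.shape[0]<280 else 0,0,400,cv2.BORDER_CONSTANT)[:,:800]
im=np.zeros((600,800,3),np.uint8); im[:320,:400]=a[:320,:400]; im[320-20:320-20+b.shape[0],400:400+b.shape[1]]=b[:,:400]
cv2.imwrite("pics/fin.png",im[:,:,::-1])
```

```text
23.3 [ 0.4564 -0.1057  0.2619] [ 1.61 -0.43  0.08] 0.9021511204669762 0.0
```

View pics/fin.png

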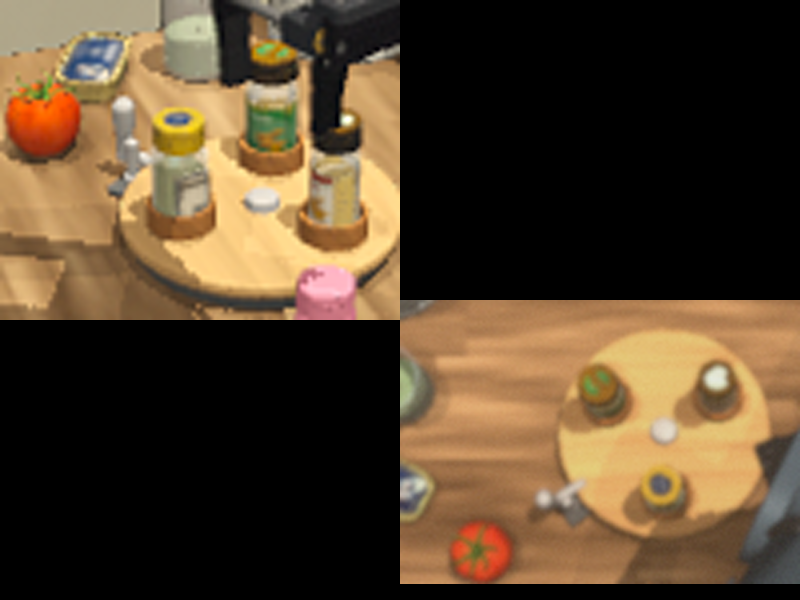

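The jar stands upright in the cup (side 180,180; top 663,488). The spoke is still at the post, with the knob at image pixel (245.4,226.7) against (245.8,227.0) before loading.

```bash
python3 -c "
from rig import *
print(hand_in())"
```

```text
the job is handed in; nothing more can be done
None
```

I turned the carousel home, held it against the stop at about 10 N for roughly 2.5 s, and stood the loose jar upright in the empty cup. The carousel did not visibly move, I did not touch the other items, and I handed the job in at about 23 s; no verdict came back.

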